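Zero the filter bench and click the filter into its notch

TASK

Ready the filter bench on the eye clinic's table: before the carriage is moved, take the stylus and with its tip press the recessed zero button in the bench's console all the way down for a moment, then stand the stylus back in its holder. Next take the carriage by its square post and slide it along the rail until its spring ball drops into the notch of the saddle, and finish there holding on: the program ends with the fingers still gripping the post and the carriage at rest in the notch. Leave everything else on the table where it is.

Things in the scene. Friction and masses are not known exactly. Their poses are not given: they have to be found in the camera images.
- bench: fixed cream instrument 360 mm long along its own y; origin on the table, under the rail. The rail runs along y at x = 0. Console: 55 mm tall box from y = -200 to -115 mm, x -50 to 65 mm, with a dark window and the recess of the zero button in its top. The rest is a bed 30 mm tall with the steel rail (top 42 mm high) and an end stop 54 mm tall at y = 147 to 159 mm
- carriage (a joint): how far the carriage stands along the rail, 0 (nearest the console) to 0.200 m (at the far end), growing towards the bench's +y; it starts within 30 mm of 0. About 1.5 N of sliding friction; the ball takes about 5 to 10 N more to ride over a ridge of the saddle
- post (a point): middle of the square aluminium post to grip on the black carriage: 16 x 16 mm, sides along the bench's x and y, 79 mm above the table, its exposed part from 58 to 100 mm. The carriage is 62 (x) x 50 (y) x 14 mm at its foot; an arm towards the bench's +x carries the spring ball (50 mm from the post) and a round amber filter 48 mm across (90 mm from the post)
- saddle: fixed cream block with a round white lamp port, 50 mm wide along the rail and 42 mm tall, at the bench's +x side, somewhere between 75 and 175 mm of carriage travel. Its steel tongue on the bed bears two ridges across the ball's way, 9.6 mm apart and 2 mm high. Its axes are the bench's; origin on the bench's centre line at the table, level with the notch along y
- notch (a point): middle of the notch, between the two ridges. The carriage is in the notch when post and notch are level along the bench's y (the post then stands 50 mm from it towards the bench's -x). The ball meets the first ridge 10 mm before the notch, is on its crest 5 mm before, and is then drawn in
- zero_button (a joint): how far the zero button is pressed, 0 (up) to 0.004 m (all the way down); a spring needs 1.5 N to start and 5 N to bottom
- button_face (a point): centre of the button's top face, 12 mm across, facing up, at rest 48 mm above the table and 7 mm below the console's top, in a round recess 16 mm across (the fingers do not fit)
- stylus_grip (a point): middle of the upper grip of the loose aluminium stylus, which stands upright, tip down, in the holder: grip 14 mm in diameter from 31 mm below to 32 mm above this point. Below the grip come a flat collar 26 mm across (31 to 36 mm below this point), a shaft 11 mm across that tapers, and a tip 5 mm across whose end lies 78 mm below this point. z of its frame points up the stylus; 35 to 70 g
- holder_mouth (a point): centre of the top of the fixed grey stylus holder, a block 60 x 60 x 50 mm with a hole 19 mm across, 46 mm deep. When the stylus is in place its collar rests flat on this top and stylus_grip is 36 mm above this point
- cup_mid (a point): bystander, leave alone: white ceramic cup, 56 mm across, 60 mm tall; point at half its height
- drops_mid (a point): bystander, leave alone: small white bottle, 28 mm across, 60 mm tall; point at half its height
- lens_a_mid (a point): bystander, leave alone: round lens in a dark rim with a short tab, 40 mm across, 5 mm thick; point at half its height
- lens_b_mid (a point): bystander, leave alone: another such rimmed lens, 40 mm across, 5 mm thick; point at half its height
Mind the look-alikes: they are no part of the job. What is shaped like the part that bears stylus_grip but orange is not meant. Leave any yellow look-alike of the part that bears holder_mouth alone.

How it is judged (in metres and radians):
On the way, in this order (a step that is already met when the one before it is completed fails the run):
1. the zero button is pressed at least 3 mm by the stylus, with the carriage still where it started (value of joint zero_button above 0.003 m and contact force between stylus and zero_button above 0.5 N and distance of post from where it was at the start of the episode below 0.006 m), for 0.1 s.
2. the stylus is back upright in its holder and let go, the carriage still where it started (horizontal distance between stylus_grip and holder_mouth below 0.012 m and z of stylus_grip in the frame of holder_mouth between 0.032 and 0.04 m and angle between stylus_grip's own z axis and vertical below 0.12 rad and contact force between stylus and the fingers below 0.05 N and distance of post from where it was at the start of the episode below 0.006 m), for 0.2 s.
At the end, for the whole second after the job is handed in: the carriage is at rest within 2.5 mm of the notch along the rail with the fingers still gripping it (over 1.5 N), the zero button is up, and the stylus stands upright in its holder with its collar on the holder's top (within 4 mm in height, 12 mm sideways, 0.12 rad), untouched (y of post in the frame of notch between -0.0025 and 0.0025 m and velocity of joint carriage between -0.004 and 0.004 m/s and contact force between carriage and the fingers above 1.5 N and horizontal distance between stylus_grip and holder_mouth below 0.012 m and z of stylus_grip in the frame of holder_mouth between 0.032 and 0.04 m and angle between stylus_grip's own z axis and vertical below 0.12 rad and contact force between stylus and the fingers below 0.05 N and value of joint zero_button below 0.0015 m); the arm keeps its last pose, push and grip.
It fails at once if a bystander is moved more than 25 mm (distance of any of cup_mid, drops_mid, lens_a_mid, lens_b_mid from where it was at the start of the episode above 0.025 m).
It also fails if it takes over 67 s, if anything falls off the work surface, if the arm or the gripper's body presses on something with over 40 N, if the wrist force passes 120 N, or if a joint passes its speed limit or range.

ROBOT

A 7-joint arm with a two-finger parallel gripper is mounted at the origin on the work surface. World frame = base frame: x ahead of the robot, y to its left, z up, the work surface at z = 0. Lengths are in m, angles in degrees, forces in N, time in s.
With the tool pointing down it reaches from about 0.425 to 0.875 m from the base axis. Payload 4.7 kg.
Tool frame: the origin (TCP) lies on the centre line of the jaws, within the pads' length; the fingertips stand ahead of it and the grasp point (between the pads) lies 2 mm behind it (env.tip_reach is the x of the fingertips in the tool frame, in m); x points along the fingers, z is the direction in which the jaws open and shut, and the axes are right-handed (so a half turn about x gives the same grasp; the last joint's range is limited). The gripper opens to 87 mm and grips with 3 to 60 N. Pads are 19 mm wide; open, the fingers measure 117 mm over their backs; the gripper's body (75 mm by 190 mm) begins 51 mm behind the grasp point.
Start: joints at [-65.483, 18.392, -4.016, 83.108, 1.295, 78.541, -3.26], TCP at [0.261, 0.595, 0.24] pointing down, gripper open.
Joint ranges: [-163.93, 163.93], [-17.29, 119.83], [-79.2, 71.16], [3.27, 140.29], [-89.18, 269.18], [5.43, 117.66], [-154.24, 154.24]. Speed limits (degrees/s): [147.25, 147.25, 180, 180, 180, 180, 180].

INTERFACE

Orientations are given as [roll, pitch, yaw] about the fixed x, y, z axes, in that order (R = Rz(yaw) Ry(pitch) Rx(roll)).
In Python, from cell import telemetry, optics, env, models gives the robot as it stands.
- The arm moves only by the shell command python3 -m pendant 'ROWS' [FORCE]. ROWS is JSON, a list of rows, each a list of 3 entries, a list of its own where there are three numbers: the finger opening in mm, from 0 to 87, then the shift along the tool's x, y, z in mm, then the turn, a rotation vector about the tool's x, y, z in rad. A call has 1 to 10 rows; each row is the pose to reach, as a shift and turn from the pose commanded when the call began, along the tool's axes at that moment; what a row does not reach only later rows make up. A row lasts 1/12 s, in which the tool goes at most 41.7 mm and 7.16 degrees, less where a joint would pass 70% of its speed; a pose out of reach is approached as far as the arm can. A call with a gripper value outside its range is refused whole. The fingers move at their own pace and stop on an object; FORCE is the grip in N (left out, the last holds). Time passes only in rows, so rows that repeat a pose let the fingers close. It gives the time, the measured TCP pose, the force and the opening at its end, in the units of the state.
- telemetry.get_obs(): the state, without advancing time (a new reading comes with each control period).
- optics.read_camera(name): name is "side" or "top"; returns a dict with "image" (384x512x3 uint8, blue, green, red), "range_z" (384x512 float32, m along the optical axis (not along the pixel's ray), 0 where there is no reading), "fx", "fy", "cx", "cy" (pixels), "k1" (the pictures are not rectified: a ray, as slopes to the right and down, at radius r is drawn at 1 + k1 r^2 times it, then the intrinsics apply), "cam_to_world" (4x4, takes a point from camera to world coordinates). Camera axes: x right, y up, looking along -z (the intrinsics and any distortion apply to the point x, -y, -z); pixel columns grow to the right and rows downward; lengths in m; the calibration is good to about 2 mm. A picture is of the moment at which its call begins.
- env.sign_off(): hands the job in, once; it reports no verdict.
Trained networks look in the newest picture that a camera, given by its name, has taken for a name from the list of things; names that differ only in an ending like _2 or _b are one class to them, and where a whole thing is asked for, a point or a joint stands for the part that bears it (a point fixed in the world has none). Each returns a list of dicts, best first, with "confidence" (0 to 1); they miss things now and then, are a little off and sometimes report something else, mostly with a low value. They report only what shows in the picture. A call takes as long as a camera call. They do not tell look-alikes from the thing itself.
- models.masks_of(camera, label): "pixels" (384x512 bool, what is visible of it) and "extent" ([left, top, right, bottom] as shares, 0 to 1, of the picture: columns of its width, rows of its height, round what is visible of it).
- models.landmark_of(camera, label): "centre" ([row, column] as shares, 0 to 1, of the picture: columns of its width, rows of its height: a listed point, or the origin of a listed thing).
The state is a dict: "time_s": time; "qpos": joint angles; "joint_velocities": joint speeds; "effort": joint torques, N m; "tool_pos": TCP position; "tool_rot": TCP orientation; "force": force on the tool from outside, world axes, zero at the start; "wrist_torque": the same for the moment, N m; "grip_width": finger opening in m.
Only numpy, scipy, OpenCV 4.12 (cv2) and the standard library are available. Lean on these libraries where they do the work, as an engineer would, in place of code of your own. Each camera call takes 0.05 s, during which the arm holds its last target.

## Working session

There is one attempt and no reset: what is moved stays moved. The work goes in short steps, Python scripts to look and compute and a shell command to move; the robot and the scene stay as the last step left them, time stands still between calls to the robot, and variables do not carry over. Pictures are saved under pics/ and viewed, and the job is handed in when it is done.

```bash
ls; mkdir -p pics; python3 - <<'E'
from cell import telemetry, optics, env, models
import cv2
print(telemetry.get_obs(), env.tip_reach)
for c in ("side","top"):
    r=optics.read_camera(c); cv2.imwrite(f"pics/{c}0.png",r["image"])
    print(c,r["fx"],r["fy"],r["cx"],r["cy"],r["k1"],r["cam_to_world"])
E
```

```text
pics
{'time_s': 0.0, 'qpos': array([-65.48153916,  18.43783392,  -4.01466259,  83.17512142,
         1.29641812,  78.53920892,  -3.25929264]), 'joint_velocities': array([-0.00036355, -0.03728557,  0.01481232,  0.06535065,  0.05563578,
        0.04212316, -0.06571999]), 'effort': array([ 1.72195028e-04, -4.91299224e+01, -4.04132176e-01, -3.12523448e+01,
       -6.39791088e-02,  4.38865414e-02,  1.67108765e-04]), 'tool_pos': array([0.2612309 , 0.59463559, 0.23847333]), 'tool_rot': array([-176.05798462,   89.89289863, -109.76652516]), 'force': array([ 0.33235236, -0.30782093, -0.48375861]), 'wrist_torque': array([0.01036416, 0.04841438, 0.02190947]), 'grip_width': 0.08710234080540277} 0.017
side 485.8158095246894 485.8158095246894 253.3274267608773 191.12994791043266 -0.17394185259564302 [[-9.32625760e-01  2.17950150e-01 -2.87588116e-01  8.23096211e-02]
 [-3.60844785e-01 -5.62238425e-01  7.44096092e-01  1.17985031e+00]
 [ 4.82765669e-04  7.97737855e-01  6.03004213e-01  1.04234216e+00]
 [ 0.00000000e+00  0.00000000e+00  0.00000000e+00  1.00000000e+00]]
top 372.59518865791824 372.59518865791824 259.34984196971664 190.8442533696805 -0.0398288903483398 [[-0.02097992  0.98042386 -0.19577766  0.32366213]
 [-0.99976803 -0.01961956  0.00888542  0.00174818]
 [ 0.0048704   0.19591866  0.98060806  1.02205037]
 [ 0.          0.          0.          1.        ]]
```

View pics/side0.png

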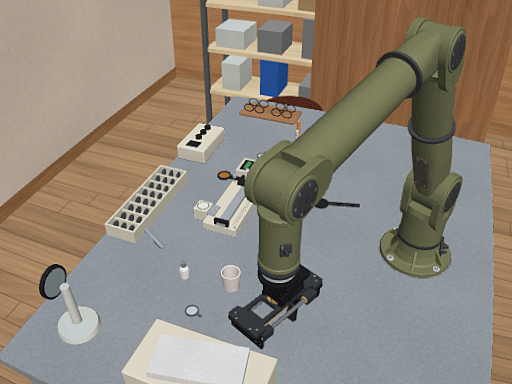

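View pics/top0.png

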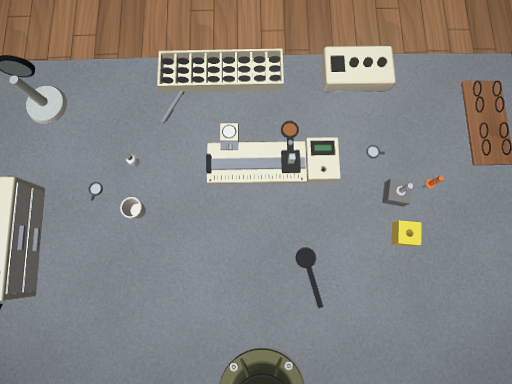

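Top view: the bench is at about (270,160), with the console right at (323,158), the saddle at (229,133) and the carriage at (291,158). The grey holder with the stylus is at (400,190). The look-alikes are an orange stylus at (433,182) and a yellow holder at (407,233).

```bash
cat > h.py <<'E'
from cell import telemetry, optics, env, models
import cv2, numpy as np
def K(r): return np.array([[r["fx"],0,r["cx"]],[0,r["fy"],r["cy"]],[0,0,1.]])
def ray(r,u,v):
    d=np.array([r["k1"],0,0,0,0.])
    # drawn = ray*(1+k1 r^2): the OpenCV model
    p=cv2.undistortPoints(np.array([[[u,v]]],float),K(r),d)[0,0]
    T=r["cam_to_world"]; return T[:3,3],T[:3,:3]@np.array([p[0],-p[1],-1.])
def at_z(r,u,v,z):
    o,d=ray(r,u,v); return o+d*(z-o[2])/d[2]
def at_depth(r,u,v):
    o,d=ray(r,u,v); return o+d*r["range_z"][int(round(v)),int(round(u))]
def proj(r,P):
    T=r["cam_to_world"]; c=T[:3,:3].T@(np.asarray(P)-T[:3,3]); c=c*[1,-1,-1]
    q=cv2.projectPoints(c[None,None],np.zeros(3),np.zeros(3),K(r),np.array([r["k1"],0,0,0,0.]))[0][0,0]
    return q
def tri(r1,p1,r2,p2):
    o1,d1=ray(r1,*p1);o2,d2=ray(r2,*p2)
    d1/=np.linalg.norm(d1);d2/=np.linalg.norm(d2)
    A=np.stack([d1,-d2],1);t=np.linalg.lstsq(A,o2-o1,rcond=None)[0]
    a,b=o1+t[0]*d1,o2+t[1]*d2
    return (a+b)/2,np.linalg.norm(a-b)
E
python3 - <<'E'
from h import *
np.set_printoptions(precision=4,suppress=True)
zs=dict(bench=0,post=.079,saddle=0,notch=None,button_face=.048,stylus_grip=.086,holder_mouth=.05)
R={c:optics.read_camera(c) for c in("side","top")}
for n,z in zs.items():
    for c,r in R.items():
        for l in models.landmark_of(c,n)[:3]:
            v,u=l["centre"][0]*384,l["centre"][1]*512
            print(n,c,round(l["confidence"],2),round(u,1),round(v,1), at_z(r,u,v,z if z is not None else .034), at_depth(r,min(u,511),min(v,383)))
r=R["top"]["image"]
cv2.imwrite("pics/crop1.png",cv2.resize(r[110:260,190:450],None,fx=3,fy=3,interpolation=cv2.INTER_CUBIC))
E
```

```text
bench side 0.66 239.4 203.6 [ 0.5984 -0.0227  0.    ] [0.5772 0.0266 0.0427]
post side 0.74 258.6 157.6 [ 0.5966 -0.2037  0.079 ] [0.3011 0.5914 0.6326]
post side 0.6 247.6 176.2 [ 0.5906 -0.0809  0.079 ] [0.3092 0.6172 0.6124]
post top 0.68 288.7 153.2 [ 0.6116 -0.0863  0.079 ] [ 0.6046 -0.0842  0.1017]
saddle side 0.89 224.3 222.4 [0.6068 0.0869 0.    ] [0.5822 0.1381 0.0488]
notch side 0.79 216.8 209.7 [0.6385 0.0731 0.034 ] [0.6378 0.0745 0.0352]
notch top 0.63 225.9 145.2 [0.6519 0.0829 0.034 ] [0.6514 0.0827 0.0355]
notch top 0.44 262.2 164.6 [ 0.5942 -0.0166  0.034 ] [ 0.592  -0.0164  0.0422]
button_face top 0.63 131.0 209.5 [0.4745 0.3337 0.048 ] [0.4809 0.3477 0.0071]
button_face top 0.4 227.8 145.2 [0.6471 0.0765 0.048 ] [0.6501 0.0772 0.0391]
stylus_grip side 0.55 297.5 126.3 [ 0.5288 -0.4637  0.086 ] [ 0.5293 -0.4656  0.0849]
stylus_grip side 0.37 295.3 137.5 [ 0.5113 -0.3768  0.086 ] [ 0.5116 -0.3779  0.0854]
stylus_grip top 0.63 436.3 178.3 [ 0.5347 -0.4691  0.086 ] [ 0.5323 -0.4637  0.0966]
stylus_grip top 0.44 408.2 189.2 [ 0.5072 -0.3917  0.086 ] [ 0.5041 -0.3852  0.1016]
holder_mouth top 0.93 399.8 191.0 [ 0.5098 -0.3835  0.05  ] [ 0.5067 -0.3772  0.0658]
holder_mouth top 0.86 408.2 231.3 [ 0.4016 -0.3958  0.05  ] [ 0.404 -0.408  0.02 ]
```

View pics/crop1.png

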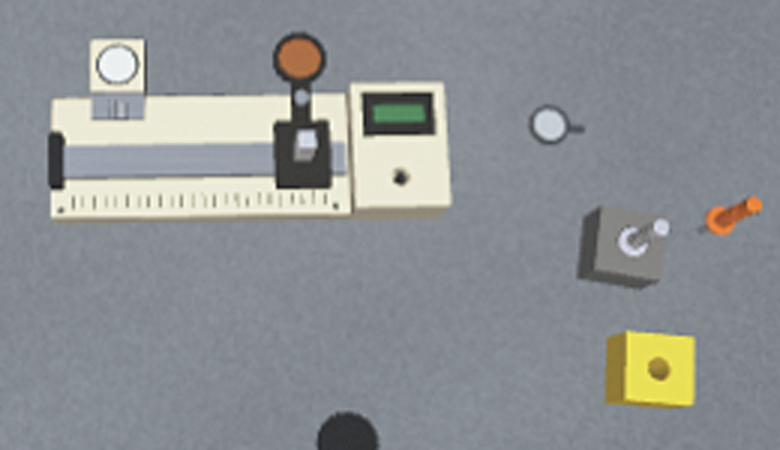

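The aluminium stylus in the grey holder, at crop (640,238), i.e. full (403,189), is the one meant. The orange one at (435,181) and the yellow block at (408,233) are look-alikes. Next I measure more precisely.

```bash
python3 - <<'E'
from h import *
np.set_printoptions(precision=4,suppress=True)
r=optics.read_camera("top")
im=r["image"]
def crop(n,x0,y0,x1,y1,f):
    cv2.imwrite(f"pics/{n}.png",cv2.resize(im[y0:y1,x0:x1],None,fx=f,fy=f,interpolation=cv2.INTER_CUBIC))
crop("bA",195,115,345,190,5); crop("bB",375,165,450,215,8); crop("bC",270,110,350,190,7)
# points clouds
H=np.zeros((384,512,3))
for v in range(100,260):
    for u in range(180,460): H[v,u]=at_depth(r,u,v)
np.save("H.npy",H)
def info(name,m):
    P=H[m]; print(name,m.sum(),P.mean(0)); 
    uv=np.argwhere(m).astype(np.float32)
    rect=cv2.minAreaRect((P[:,:2]*1000).astype(np.float32)); print("  rect mm",rect)
g=lambda u0,v0,u1,v1:(np.arange(512)[None]>=u0)&(np.arange(512)[None]<=u1)&(np.arange(384)[:,None]>=v0)&(np.arange(384)[:,None]<=v1)
z=H[...,2]
info("console",g(300,125,350,190)&(abs(z-.055)<.005))
info("bed",g(200,125,312,190)&(abs(z-.030)<.005))
info("saddle",g(210,115,245,150)&(abs(z-.042)<.005))
info("rail",g(213,150,305,175)&(abs(z-.042)<.004))
info("holder",g(380,172,420,212)&(abs(z-.050)<.004))
info("post",g(270,140,305,175)&(abs(z-.100)<.006))
E
```

```text
console 1293 [ 0.6049 -0.1804  0.0554]
  rect mm ((606.276123046875, -170.35501098632812), (106.61595153808594, 117.06312561035156), 89.3133544921875)
bed 2511 [0.6042 0.0044 0.03  ]
  rect mm ((627.8735961914062, -7.618072509765625), (288.3055114746094, 159.4807891845703), 89.65399932861328)
saddle 363 [0.6843 0.0753 0.0416]
  rect mm ((677.3911743164062, 75.01056671142578), (47.56014633178711, 75.26618194580078), 89.63384246826172)
rail 798 [0.5986 0.0137 0.0418]
  rect mm ((599.80322265625, -7.74884033203125), (34.62519073486328, 251.29710388183594), 0.0048247817903757095)
holder 407 [ 0.51   -0.3806  0.0501]
  rect mm ((512.1951904296875, -384.1024169921875), (62.544681549072266, 61.407798767089844), 78.13893127441406)
post 44 [ 0.5982 -0.0925  0.0996]
  rect mm ((598.1084594726562, -92.73125457763672), (15.70229434967041, 15.819272994995117), 89.0966567993164)
```

```bash
python3 - <<'E'
from h import *
r=optics.read_camera("top")
# nothing more: list range noise
z=r["range_z"]; print(np.round(z[160:176,316:332],3)[::3])
E
```

```text
[[1.002 1.004 1.003 1.003 1.003 1.005 1.007 1.005 1.005 1.003 1.004 1.003
  1.004 1.004 1.004 1.001]
 [1.005 1.002 1.004 1.002 0.999 1.001 1.    1.004 1.003 1.005 1.002 1.003
  1.002 1.003 1.002 1.002]
 [0.999 1.    1.002 0.999 1.001 0.996 1.007 1.012 1.007 1.006 1.002 1.003
  1.    1.    0.999 0.999]
 [1.001 1.001 0.998 0.999 0.998 1.006 1.006 1.005 1.006 1.007 1.008 0.998
  1.    1.001 1.001 0.999]
 [0.999 0.998 0.997 0.993 0.998 0.997 0.994 0.996 1.    0.996 1.    0.998
  0.998 0.995 0.995 0.996]
 [0.996 0.994 0.995 0.996 0.997 0.997 0.994 0.994 0.996 0.995 0.991 0.995
  0.996 0.996 0.994 0.992]]
```

View pics/bA.png

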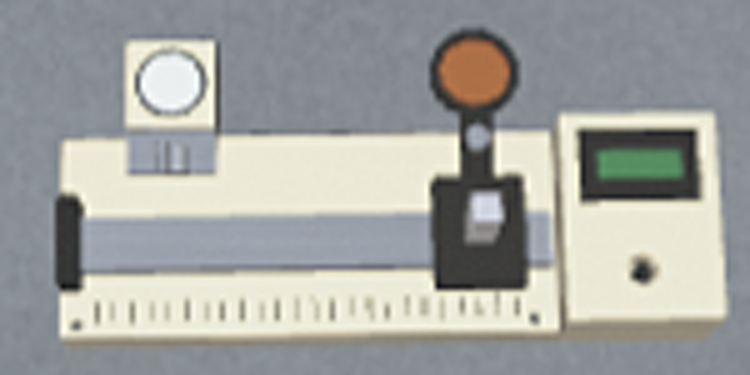

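View pics/bB.png

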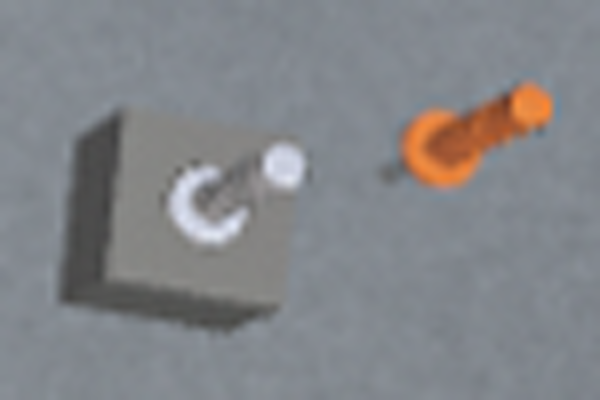

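View pics/bC.png

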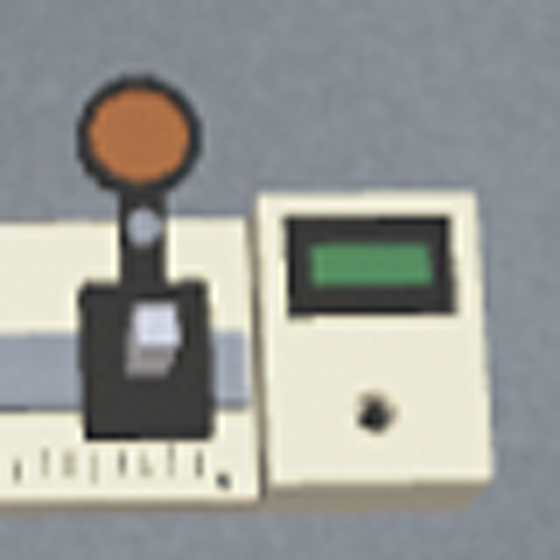

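```bash
cat > m.py <<'E'
from h import *
np.set_printoptions(precision=4,suppress=True)
r=optics.read_camera("top")
def P(c,px,py,z):
    f,x0,y0=dict(A=(5,195,115),B=(8,375,165),C=(7,270,110))[c]
    return at_z(r,x0+(px+.5)/f-.5,y0+(py+.5)/f-.5,z)
for n,c,x,y,z in [("conTL","C",256,193,.055),("conTR","C",476,191,.055),("conBR","C",493,480,.055),("conBL","C",265,487,.055),
 ("recess","C",375,411,.055),("post","C",157,324,.1),("styl","B",284,165,.118),("collar","B",208,203,.055),
 ("hTL","B",124,108,.05),("hTR","B",302,148,.05),("hBR","B",281,306,.05),("hBL","B",104,283,.05),
 ("ridge1","A",163,155,.034),("ridge2","A",182,155,.034),("tongL","A",128,155,.032),("tongR","A",215,155,.032),
 ("sadTL","A",126,41,.042),("sadTR","A",217,40,.042),("sadBL","A",127,130,.042),("sadBR","A",216,130,.042),
 ("railL","A",83,216,.042),("railL2","A",83,270,.042),("railR","A",430,211,.042),("railR2","A",430,268,.042),
 ("bedBL","A",62,332,.03),("bedBR","A",559,330,.03),("stopTL","A",56,197,.054),("stopBL","A",57,290,.054)]:
    print(n,P(c,x,y,z))
E
python3 m.py
```

```text
conTL [ 0.6637 -0.1379  0.055 ]
conTR [ 0.663  -0.2241  0.055 ]
conBR [ 0.547  -0.2233  0.055 ]
conBL [ 0.546  -0.1359  0.055 ]
recess [ 0.5751 -0.1796  0.055 ]
post [ 0.5979 -0.0926  0.1   ]
styl [ 0.511 -0.384  0.118]
collar [ 0.5117 -0.3838  0.055 ]
hTL [ 0.5458 -0.3603  0.05  ]
hTR [ 0.5309 -0.4198  0.05  ]
hBR [ 0.4772 -0.4071  0.05  ]
hBL [ 0.4862 -0.3481  0.05  ]
ridge1 [0.6506 0.0792 0.034 ]
ridge2 [0.6504 0.0687 0.034 ]
tongL [0.6517 0.0988 0.032 ]
tongR [0.6507 0.0505 0.032 ]
sadTL [0.7149 0.099  0.042 ]
sadTR [0.7145 0.0483 0.042 ]
sadBL [0.6628 0.0984 0.042 ]
sadBR [0.6618 0.0493 0.042 ]
railL [0.614  0.1224 0.042 ]
railL2 [0.5835 0.1223 0.042 ]
railR [ 0.6131 -0.0672  0.042 ]
railR2 [ 0.5809 -0.0662  0.042 ]
bedBL [0.552  0.1351 0.03  ]
bedBR [ 0.5477 -0.1364  0.03  ]
stopTL [0.6214 0.1356 0.054 ]
stopBL [0.5696 0.1347 0.054 ]
```

```bash
cat >> h.py <<'E'
from scipy.spatial.transform import Rotation as Ro
def tool():
    s=telemetry.get_obs(); return s, Ro.from_euler('xyz',s["tool_rot"],degrees=True)
def goto(pos,jaw_yaw):
    """shift mm / turn rad in tool axes to reach pos (TCP) pointing down, jaw axis at jaw_yaw deg"""
    s,R=tool(); best=None
    for k in (0,180):
        a=np.radians(jaw_yaw+k); z=np.array([np.cos(a),np.sin(a),0]); x=np.array([0,0,-1.]); y=np.cross(z,x)
        G=Ro.from_matrix(np.stack([x,y,z],1)); t=(R.inv()*G).as_rotvec()
        if best is None or np.linalg.norm(t)<np.linalg.norm(best): best=t
    d=R.inv().apply(np.asarray(pos)-s["tool_pos"])*1000
    print("t",round(s["time_s"],2),"pos",np.round(s["tool_pos"],4),"F",np.round(s["force"],1),"w",round(s["grip_width"],4),"\n axes\n",np.round(R.as_matrix(),3),"\n shift",np.round(d,1),"turn",np.round(best,3),"n",np.round(np.linalg.norm(d)/41.7,1),np.round(np.degrees(np.linalg.norm(best))/7.16,1))
E
python3 - <<'E'
from h import *
np.set_printoptions(precision=4,suppress=True)
goto([.5115,-.384,.24],90); goto([.5115,-.384,.24],0)
r=optics.read_camera("top")
x0,y0,f=375,165,8
print("orange", [at_z(r,x0+(530+.5)/f-.5,y0+(106+.5)/f-.5,z) for z in(.06,.09,.118)], at_z(r,x0+440/f-.5,y0+148/f-.5,.05))
im=optics.read_camera("side")["image"]
cv2.imwrite("pics/sc.png",cv2.resize(im[90:240,180:330],None,fx=4,fy=4,interpolation=cv2.INTER_CUBIC))
E
```

```text
t 1.05 pos [0.2614 0.5951 0.2396] F [-0.2 -0.8  0.5] w 0.0872 
 axes
 [[ 0.    -0.916  0.402]
 [ 0.     0.402  0.916]
 [-1.    -0.     0.   ]] 
 shift [  -0.4 -622.7 -795.9] turn [-0.414  0.     0.   ] n 24.2 3.3
t 1.05 pos [0.2614 0.5951 0.2396] F [-0.2 -0.8  0.5] w 0.0872 
 axes
 [[ 0.    -0.916  0.402]
 [ 0.     0.402  0.916]
 [-1.    -0.     0.   ]] 
 shift [  -0.4 -622.7 -795.9] turn [1.157 0.    0.   ] n 24.2 9.3
orange [array([ 0.5417, -0.4947,  0.06  ]), array([ 0.5349, -0.4792,  0.09  ]), array([ 0.5285, -0.4648,  0.118 ])] [ 0.5301 -0.467   0.05  ]
```

View pics/sc.png

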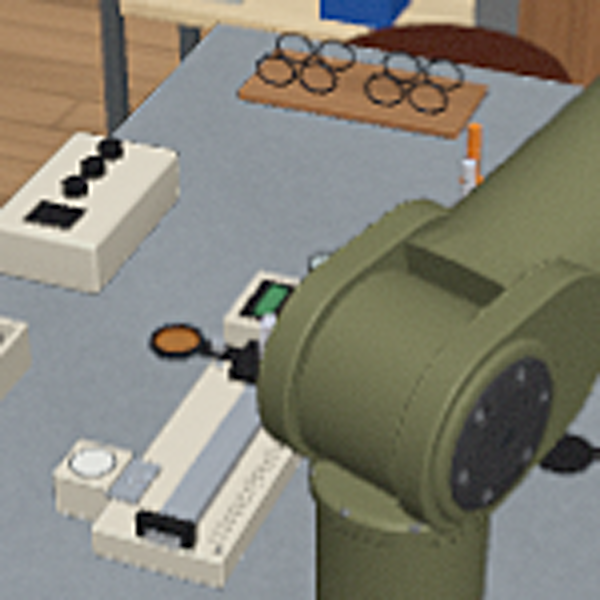

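```bash
python3 -m pendant '[[45,[0,-50,-31],[-0.1,0,0]],[45,[0,-85,-53],[-0.2,0,0]],[45,[0,-120,-75],[-0.3,0,0]],[45,[0,-155,-97],[-0.414,0,0]],[45,[0,-190,-118],[-0.414,0,0]],[45,[0,-225,-140],[-0.414,0,0]],[45,[0,-260,-162],[-0.414,0,0]],[45,[0,-295,-184],[-0.414,0,0]],[45,[0,-330,-206],[-0.414,0,0]],[45,[0,-365,-227],[-0.414,0,0]]]' 20
python3 -c "
from h import *
goto([.6,.0,.24],90);goto([.5115,-.384,.22],90)"
```

```text
time_s: 1.98
tool_pos: [0.4976, 0.2495, 0.24]
tool_rot: [-49.0, 89.9, 41.1]
force: [1.2, 0.2, -0.0]
grip_width: 0.0453
t 1.98 pos [0.4976 0.2495 0.24  ] F [ 1.2  0.2 -0. ] w 0.0453 
 axes
 [[ 0.001 -1.    -0.   ]
 [ 0.001 -0.     1.   ]
 [-1.    -0.001  0.001]] 
 shift [-1.000e-01 -1.024e+02 -2.495e+02] turn [0.    0.001 0.001] n 6.5 0.0
t 1.98 pos [0.4976 0.2495 0.24  ] F [ 1.2  0.2 -0. ] w 0.0453 
 axes
 [[ 0.001 -1.    -0.   ]
 [ 0.001 -0.     1.   ]
 [-1.    -0.001  0.001]] 
 shift [  19.6  -13.7 -633.5] turn [0.    0.001 0.001] n 15.2 0.0
```

```bash
python3 -m pendant '[[45,[0,-8,-38],[0,0,0]],[45,[0,-16,-76],[0,0,0]],[45,[0,-24,-114],[0,0,0]],[45,[0,-32,-152],[0,0,0]],[45,[0,-40,-190],[0,0,0]],[45,[0,-48,-228],[0,0,0]],[45,[0,-56,-266],[0,0,0]],[45,[0,-60,-304],[0,0,0]],[45,[0,-60,-342],[0,0,0]],[45,[0,-60,-380],[0,0,0]]]' 20
python3 -c "
from h import *
goto([.5115,-.384,.22],90)"
```

```text
time_s: 2.82
tool_pos: [0.5568, -0.1305, 0.2398]
tool_rot: [-86.2, 90.0, 3.8]
force: [0.5, -0.7, -0.2]
grip_width: 0.045
t 2.82 pos [ 0.5568 -0.1305  0.2398] F [ 0.5 -0.7 -0.2] w 0.045 
 axes
 [[ 0.001 -1.    -0.   ]
 [ 0.    -0.     1.   ]
 [-1.    -0.001  0.   ]] 
 shift [  19.8   45.4 -253.5] turn [0.    0.    0.001] n 6.2 0.0
```

```bash
python3 -m pendant '[[45,[0,6,-35],[0,0,0]],[45,[0,13,-71],[0,0,0]],[45,[5,20,-107],[0,0,0]],[45,[10,26,-143],[0,0,0]],[45,[15,32,-179],[0,0,0]],[45,[20,39,-215],[0,0,0]],[45,[30,45,-240],[0,0,0]],[45,[40,45.5,-253.5],[0,0,0]],[45,[60,45.5,-253.5],[0,0,0]],[45,[60,45.5,-253.5],[0,0,0]]]' 20
python3 - <<'E'
from h import *
goto([.5115,-.384,.084],90)
for c in("side","top"):
    r=optics.read_camera(c); im=r["image"]
    b=(340,130,470,240) if c=="top" else (240,80,370,190)
    cv2.imwrite(f"pics/g1{c}.png",cv2.resize(im[b[1]:b[3],b[0]:b[2]],None,fx=5,fy=5,interpolation=cv2.INTER_CUBIC))
E
```

```text
time_s: 3.65
tool_pos: [0.509, -0.3822, 0.1759]
tool_rot: [62.7, 89.7, 152.6]
force: [-0.4, 1.9, -0.9]
grip_width: 0.045
t 3.65 pos [ 0.509  -0.3822  0.1759] F [-0.4  1.9 -0.9] w 0.045 
 axes
 [[-0.005 -1.     0.002]
 [ 0.003  0.002  1.   ]
 [-1.     0.005  0.003]] 
 shift [91.8 -3.  -2.1] turn [-0.002  0.003 -0.005] n 2.2 0.1
```

View pics/g1side.png

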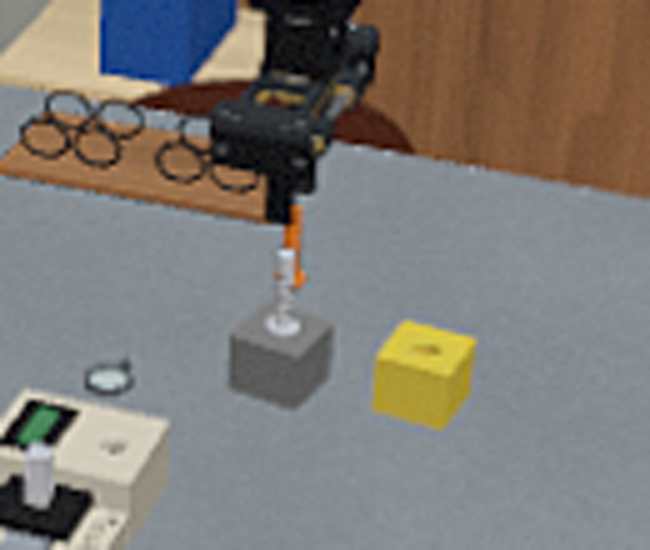

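View pics/g1top.png

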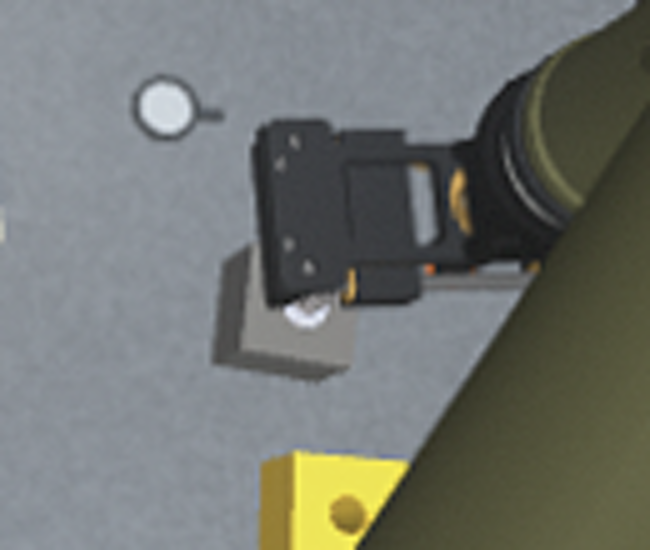

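```bash
python3 - <<'E'
from h import *
np.set_printoptions(precision=4,suppress=True)
r=optics.read_camera("side")
for n,x,y,z in [("styl",287,252,.118),("collar",283,324,.055),("recess",113,445,.055),("post",39,450,.1)]:
    print(n,at_z(r,240+(x+.5)/5-.5,80+(y+.5)/5-.5,z))
goto([.5115,-.384,.084],90)
E
```

```text
styl [ 0.5074 -0.3806  0.118 ]
collar [ 0.5067 -0.3786  0.055 ]
recess [ 0.5719 -0.1752  0.055 ]
post [ 0.5947 -0.0895  0.1   ]
t 3.8 pos [ 0.512  -0.3814  0.1801] F [ 0.4 -0.3 -0.1] w 0.0448 
 axes
 [[ 0.    -1.    -0.002]
 [ 0.    -0.002  1.   ]
 [-1.    -0.     0.   ]] 
 shift [96.   0.6 -2.7] turn [0.002 0.    0.   ] n 2.3 0.0
```

```bash
python3 -m pendant '[[45,[30,2,0],[0,0,0]],[45,[60,2,0],[0,0,0]],[45,[85,2,0],[0,0,0]],[45,[96,2,0],[0,0,0]],[45,[96,2,0],[0,0,0]],[5,[96,2,0],[0,0,0]],[5,[96,2,0],[0,0,0]],[5,[96,2,0],[0,0,0]],[5,[96,2,0],[0,0,0]],[5,[96,2,0],[0,0,0]]]' 40
python3 - <<'E'
from h import *
goto([.51,-.382,.084],90)
for c in("side","top"):
    r=optics.read_camera(c); im=r["image"]
    b=(340,130,470,240) if c=="top" else (240,80,370,190)
    cv2.imwrite(f"pics/g2{c}.png",cv2.resize(im[b[1]:b[3],b[0]:b[2]],None,fx=5,fy=5,interpolation=cv2.INTER_CUBIC))
E
```

```text
time_s: 4.63
tool_pos: [0.51, -0.3826, 0.0848]
tool_rot: [-113.4, 89.9, -23.4]
force: [-0.3, 1.2, -0.3]
grip_width: 0.0195
t 4.63 pos [ 0.51   -0.3826  0.0848] F [-0.3  1.2 -0.3] w 0.0195 
 axes
 [[ 0.002 -1.    -0.   ]
 [-0.001 -0.     1.   ]
 [-1.    -0.002 -0.001]] 
 shift [0.8 0.  0.6] turn [ 0.    -0.001  0.002] n 0.0 0.0
```

View pics/g2side.png

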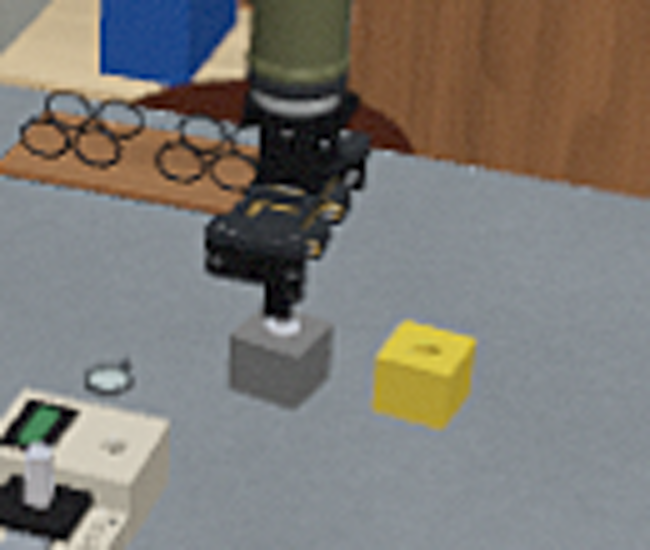

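The fingers are at the stylus grip, at side-crop (283,300), and still closing (19.5 mm). I'll finish closing without moving.

```bash
python3 -m pendant '[[5,[0,0,0],[0,0,0]],[5,[0,0,0],[0,0,0]],[5,[0,0,0],[0,0,0]],[5,[0,0,0],[0,0,0]],[5,[0,0,0],[0,0,0]]]' 40
python3 - <<'E'
from h import *
goto([.51,-.382,.2],90)
E
```

```text
time_s: 5.15
tool_pos: [0.5098, -0.3824, 0.0843]
tool_rot: [-106.0, 89.9, -16.0]
force: [-0.3, 0.9, 5.4]
grip_width: 0.0132
t 5.15 pos [ 0.5098 -0.3824  0.0843] F [-0.3  0.9  5.4] w 0.0132 
 axes
 [[ 0.001 -1.    -0.   ]
 [-0.    -0.     1.   ]
 [-1.    -0.001 -0.   ]] 
 shift [-115.7   -0.3    0.3] turn [ 0.    -0.     0.001] n 2.8 0.0
```

```bash
python3 -m pendant '[[5,[-15,0,0],[0,0,0]],[5,[-45,0,0],[0,0,0]],[5,[-75,0,0],[0,0,0]],[5,[-106,0,0],[0,0,0]],[5,[-106,0,0],[0,0,0]]]' 40
python3 - <<'E'
from h import *
goto([.5738,-.1774,.19],90)
im=optics.read_camera("side")["image"]
b=(240,80,370,190)
cv2.imwrite(f"pics/g3.png",cv2.resize(im[b[1]:b[3],b[0]:b[2]],None,fx=5,fy=5,interpolation=cv2.INTER_CUBIC))
E
```

```text
time_s: 5.57
tool_pos: [0.5117, -0.3845, 0.1958]
tool_rot: [-121.9, 89.4, -31.9]
force: [0.9, -1.1, 0.6]
grip_width: 0.0132
t 5.57 pos [ 0.5117 -0.3845  0.1958] F [ 0.9 -1.1  0.6] w 0.0132 
 axes
 [[ 0.008 -1.    -0.   ]
 [-0.005 -0.     1.   ]
 [-1.    -0.008 -0.005]] 
 shift [  5.3 -62.1 207.2] turn [ 0.    -0.005  0.008] n 5.2 0.1
```

View pics/g3.png

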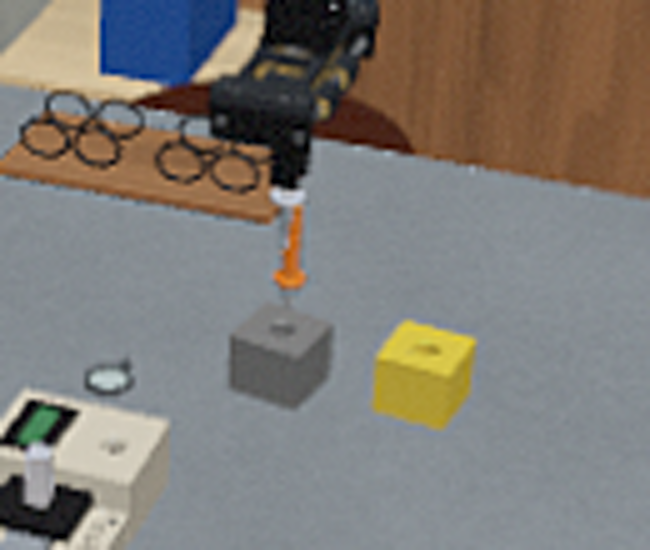

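The stylus is lifted clear, with its collar at (288,195) and its tip at about (286,300), and the holder's hole is empty at (283,328). Now over to the console.

```bash
python3 -m pendant '[[5,[0,-6,20],[0,0,0]],[5,[0,-15,50],[0,0,0]],[5,[0,-25,82],[0,0,0]],[5,[0,-35,115],[0,0,0]],[5,[0,-46,148],[0,0,0]],[5,[0,-55,178],[0,0,0]],[5,[0,-61,196],[0,0,0]],[5,[0,-64,205],[0,0,0]],[5,[20,-64,205],[0,0,0]],[5,[30,-64,205],[0,0,0]]]' 40
python3 -m pendant '[[5,[0,0,0],[0,0,0]],[5,[0,0,0],[0,0,0]],[5,[0,0,0],[0,0,0]]]'
python3 - <<'E'
from h import *
goto([.5738,-.1774,.136],90)
for c,b in(("side",(200,100,330,210)),("top",(270,120,380,210))):
    im=optics.read_camera(c)["image"]
    cv2.imwrite(f"pics/p1{c}.png",cv2.resize(im[b[1]:b[3],b[0]:b[2]],None,fx=6,fy=6,interpolation=cv2.INTER_CUBIC))
E
```

```text
time_s: 6.45
tool_pos: [0.5723, -0.1768, 0.1571]
tool_rot: [90.4, 89.8, -179.5]
force: [-1.2, -0.7, -0.6]
grip_width: 0.0134
time_s: 6.7
tool_pos: [0.573, -0.1786, 0.1597]
tool_rot: [170.3, 90.0, -99.8]
force: [-1.0, -0.8, -0.3]
grip_width: 0.0132
t 6.7 pos [ 0.573  -0.1786  0.1597] F [-1.  -0.8 -0.3] w 0.0132 
 axes
 [[-0.    -1.     0.002]
 [-0.001  0.002  1.   ]
 [-1.     0.    -0.001]] 
 shift [23.7 -0.8  1.2] turn [-0.002 -0.001 -0.   ] n 0.6 0.0
```

View pics/p1side.png

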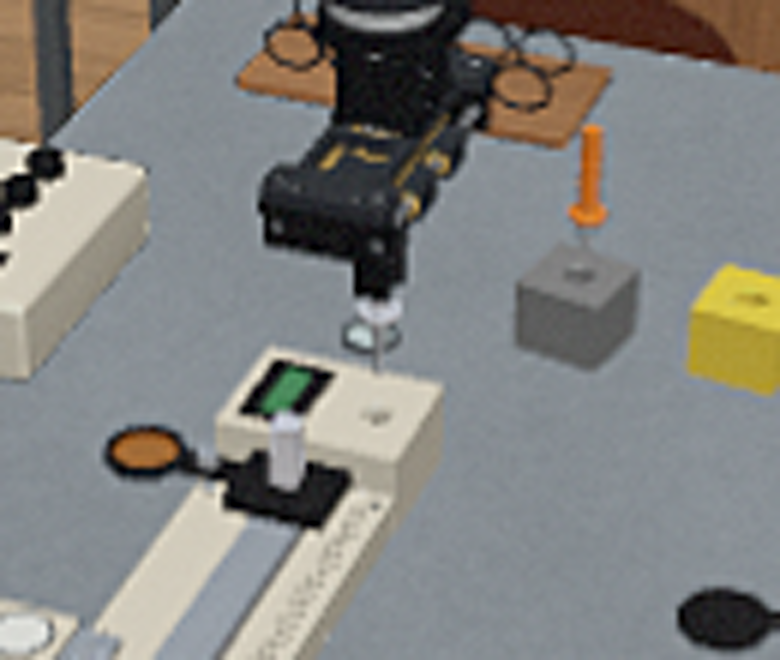

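View pics/p1top.png

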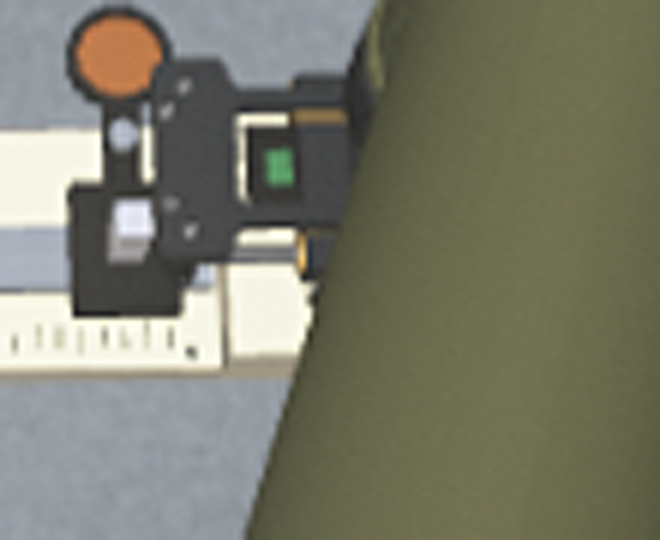

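```bash
python3 - <<'E'
from h import *
np.set_printoptions(precision=4,suppress=True)
r=optics.read_camera("side")
c=lambda x,y,z:at_z(r,200+(x+.5)/6-.5,100+(y+.5)/6-.5,z)
print("tip",c(377,371,.0834),"recess",c(377,416,.055),"collar", c(380,303,.122))
E
```

```text
tip [ 0.5728 -0.179   0.0834] recess [ 0.5705 -0.1736  0.055 ] collar [ 0.5766 -0.193   0.122 ]
```

```bash
python3 - <<'E'
from h import *
r=optics.read_camera("side"); im=r["image"][138:182,240:284].copy()
s,R=tool(); p=s["tool_pos"]
out=cv2.resize(im,None,fx=13,fy=13,interpolation=cv2.INTER_CUBIC)
def mark(P,col):
    q=(proj(r,P)-[240,138]+.5)*13-.5; print(np.round(P,4),np.round(q,0)); cv2.drawMarker(out,tuple(int(a) for a in q),col,cv2.MARKER_CROSS,14,1)
zt=p[2]+.0017
off=np.array([-.0016,.002,0])
mark(p+off+[0,0,.0017-.078],(0,0,255)); mark(p+off+[0,0,.0017-.0335],(0,255,0))
cv2.imwrite("pics/p2.png",out)
E
```

```text
[ 0.572  -0.1757  0.084 ] [296. 315.]
[ 0.572  -0.1757  0.1285] [298. 178.]
```

View pics/p2.png

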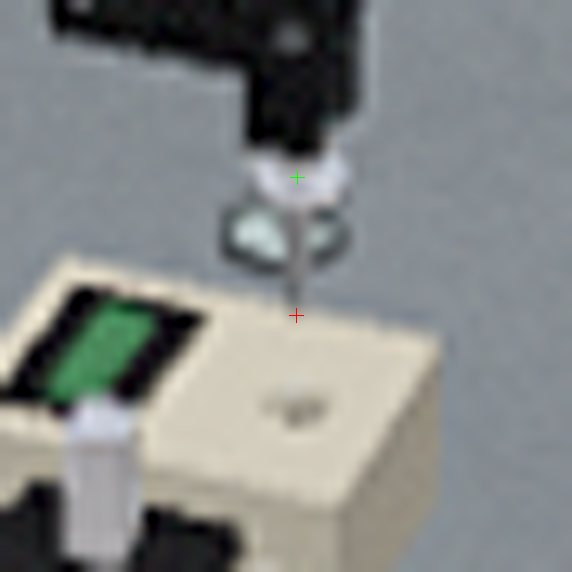

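```bash
python3 -m pendant '[[5,[10,-0.5,1],[0,0,0]],[5,[20,-0.5,1],[0,0,0]],[5,[28,-0.5,1],[0,0,0]],[5,[31,-0.5,1],[0,0,0]],[5,[31,-0.5,1],[0,0,0]],[5,[31,-0.5,1],[0,0,0]]]' 55
python3 - <<'E'
from h import *
goto([.5735,-.1772,.12],90)
b=(235,140,285,190)
im=optics.read_camera("side")["image"]
cv2.imwrite(f"pics/p3.png",cv2.resize(im[b[1]:b[3],b[0]:b[2]],None,fx=12,fy=12,interpolation=cv2.INTER_CUBIC))
E
```

```text
time_s: 7.4
tool_pos: [0.5736, -0.1761, 0.1281]
tool_rot: [89.6, 90.0, 179.6]
force: [0.3, -0.0, -1.0]
grip_width: 0.0129
t 7.4 pos [ 0.5736 -0.1761  0.1281] F [ 0.3 -0.  -1. ] w 0.0129 
 axes
 [[-0.001 -1.    -0.   ]
 [ 0.    -0.     1.   ]
 [-1.     0.001  0.   ]] 
 shift [ 8.1  0.1 -1.1] turn [ 0.     0.    -0.001] n 0.2 0.0
```

View pics/p3.png

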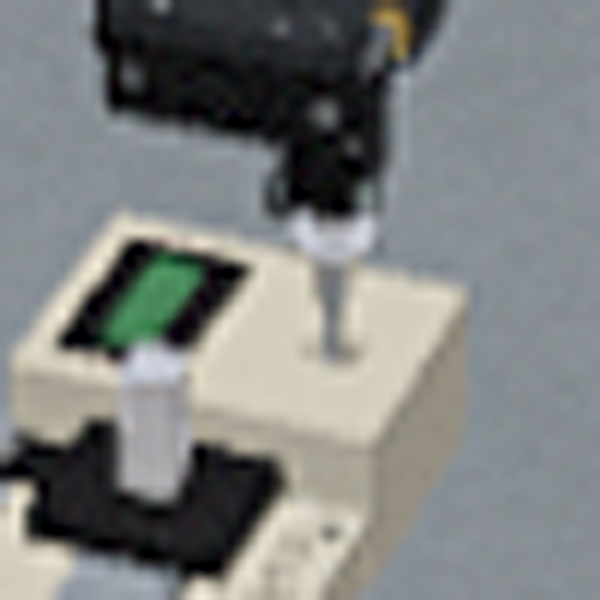

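The tip enters the recess at about (335,355), and no force shows on the tool. Now I press in small steps and watch the force.

```bash
python3 -m pendant '[[5,[2,0,0],[0,0,0]],[5,[4,0,-0.5],[0,0,0]],[5,[5,0,-0.5],[0,0,0]],[5,[6,0,-0.5],[0,0,0]],[5,[6,0,-0.5],[0,0,0]]]'
python3 -m pendant '[[5,[1,0,0],[0,0,0]],[5,[2,0,0],[0,0,0]],[5,[2,0,0],[0,0,0]]]'
python3 -m pendant '[[5,[1,0,0],[0,0,0]],[5,[2,0,0],[0,0,0]],[5,[2,0,0],[0,0,0]]]'
```

```text
time_s: 7.87
tool_pos: [0.5741, -0.1768, 0.1229]
tool_rot: [-95.0, 90.0, -5.0]
force: [0.6, 0.3, 2.3]
grip_width: 0.0126
time_s: 8.12
tool_pos: [0.5741, -0.1768, 0.1209]
tool_rot: [-98.7, 90.0, -8.7]
force: [0.8, 0.1, 3.8]
grip_width: 0.0129
time_s: 8.37
tool_pos: [0.5743, -0.1768, 0.1198]
tool_rot: [-83.5, 89.9, 6.5]
force: [-1.7, 1.2, 8.7]
grip_width: 0.0131
```

The force rose 2.3 → 3.8 → 8.7 N, so the spring has bottomed. I hold briefly, then lift and return to the holder.

```bash
python3 -m pendant '[[5,[0.5,0,0],[0,0,0]],[5,[0.5,0,0],[0,0,0]],[5,[0.5,0,0],[0,0,0]],[5,[0.5,0,0],[0,0,0]]]'
python3 -m pendant '[[5,[-10,0,0],[0,0,0]],[5,[-30,0,0],[0,0,0]],[5,[-55,0,0],[0,0,0]],[5,[-70,0,0],[0,0,0]],[5,[-70,0,0],[0,0,0]],[5,[-70,0,0],[0,0,0]]]'
python3 - <<'E'
from h import *
goto([.5098,-.3824,.19],90)
b=(235,120,285,190)
im=optics.read_camera("side")["image"]
cv2.imwrite(f"pics/p4.png",cv2.resize(im[b[1]:b[3],b[0]:b[2]],None,fx=8,fy=8,interpolation=cv2.INTER_CUBIC))
E
```

```text
time_s: 8.7
tool_pos: [0.5744, -0.1768, 0.1198]
tool_rot: [-78.8, 89.9, 11.2]
force: [-1.7, 0.9, 11.0]
grip_width: 0.0131
time_s: 9.2
tool_pos: [0.574, -0.1766, 0.1883]
tool_rot: [-83.8, 89.9, 6.2]
force: [-0.3, -0.4, -0.3]
grip_width: 0.0127
t 9.2 pos [ 0.574  -0.1766  0.1883] F [-0.3 -0.4 -0.3] w 0.0127 
 axes
 [[ 0.001 -1.    -0.   ]
 [ 0.    -0.     1.   ]
 [-1.    -0.001  0.   ]] 
 shift [  -1.7   64.3 -205.8] turn [0.    0.    0.001] n 5.2 0.0
```

View pics/p4.png

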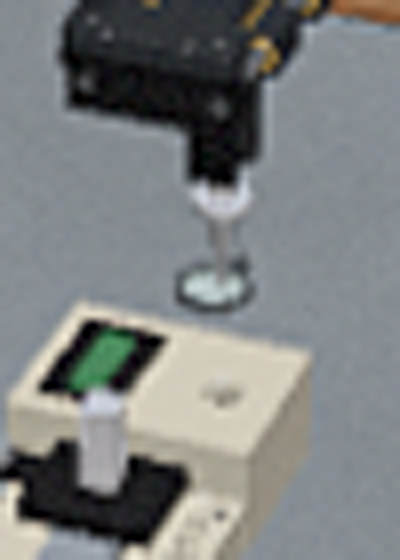

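```bash
python3 -m pendant '[[5,[-2,6,-20],[0,0,0]],[5,[-2,15,-50],[0,0,0]],[5,[-2,25,-82],[0,0,0]],[5,[-2,35,-115],[0,0,0]],[5,[-2,46,-148],[0,0,0]],[5,[-2,55,-178],[0,0,0]],[5,[-2,61,-196],[0,0,0]],[5,[-2,64.3,-205.8],[0,0,0]],[5,[-2,64.3,-205.8],[0,0,0]],[5,[-2,64.3,-205.8],[0,0,0]]]'
python3 -m pendant '[[5,[0,0,0],[0,0,0]],[5,[0,0,0],[0,0,0]],[5,[0,0,0],[0,0,0]]]'
python3 - <<'E'
from h import *
goto([.5098,-.3824,.084],90)
r=optics.read_camera("side"); im=r["image"][110:165,270:325].copy()
s,R=tool(); p=s["tool_pos"]
out=cv2.resize(im,None,fx=11,fy=11,interpolation=cv2.INTER_CUBIC)
def mark(P,col):
    q=(proj(r,P)-[270,110]+.5)*11-.5; print(np.round(P,4),np.round(q,0)); cv2.drawMarker(out,tuple(int(a) for a in q),col,cv2.MARKER_CROSS,14,1)
off=np.array([-.003,.0028,0])
mark(p+off+[0,0,.0017-.078],(0,0,255)); mark(p+off+[0,0,.0017-.0335],(0,255,0)); mark(np.array([.5098,-.3824,.05])+off,(255,0,0))
cv2.imwrite("pics/q1.png",out)
E
```

```text
time_s: 10.08
tool_pos: [0.5096, -0.3813, 0.1888]
tool_rot: [35.0, 89.9, 125.1]
force: [-0.1, 1.2, -1.4]
grip_width: 0.013
time_s: 10.33
tool_pos: [0.5107, -0.3806, 0.1899]
tool_rot: [-16.4, 89.9, 73.7]
force: [-0.2, -0.1, -0.8]
grip_width: 0.0129
t 10.33 pos [ 0.5107 -0.3806  0.1899] F [-0.2 -0.1 -0.8] w 0.0129 
 axes
 [[ 0.    -1.    -0.003]
 [ 0.001 -0.003  1.   ]
 [-1.    -0.     0.001]] 
 shift [105.9   1.   -1.9] turn [0.003 0.001 0.   ] n 2.5 0.0
[ 0.5075 -0.3782  0.1137] [299. 239.]
[ 0.5075 -0.3782  0.1582] [306. 126.]
[ 0.5068 -0.3796  0.05  ] [293. 394.]
```

View pics/q1.png

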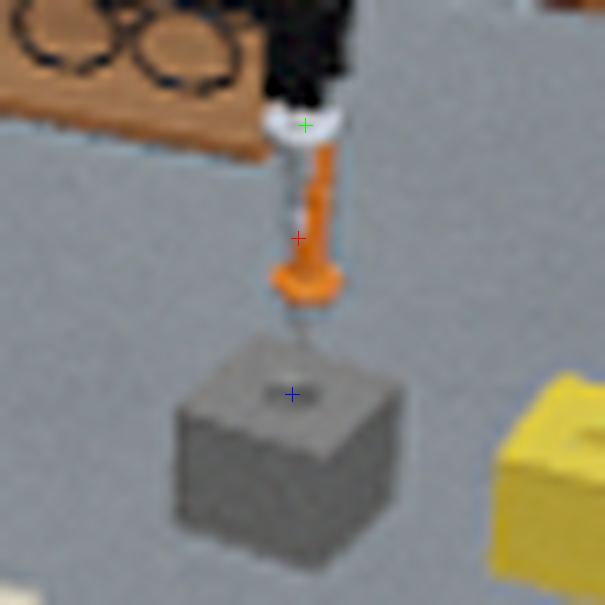

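```bash
python3 -m pendant '[[5,[25,0,0],[0,0,0]],[5,[45,0,0],[0,0,0]],[5,[55,0,0],[0,0,0]],[5,[65,0,0],[0,0,0]],[5,[75,0,0],[0,0,0]],[5,[80,0,0],[0,0,0]],[5,[80,0,0],[0,0,0]]]'
python3 - <<'E'
from h import *
goto([.5098,-.3824,.0848],90)
b=(270,100,325,160)
im=optics.read_camera("side")["image"]
cv2.imwrite(f"pics/q2.png",cv2.resize(im[b[1]:b[3],b[0]:b[2]],None,fx=9,fy=9,interpolation=cv2.INTER_CUBIC))
E
```

```text
time_s: 10.97
tool_pos: [0.5092, -0.3821, 0.1091]
tool_rot: [56.2, 89.9, 146.3]
force: [0.5, 0.2, 0.3]
grip_width: 0.0129
t 10.97 pos [ 0.5092 -0.3821  0.1091] F [0.5 0.2 0.3] w 0.0129 
 axes
 [[-0.001 -1.    -0.   ]
 [ 0.001 -0.     1.   ]
 [-1.     0.001  0.001]] 
 shift [24.3 -0.6 -0.4] turn [ 0.     0.001 -0.001] n 0.6 0.0
```

View pics/q2.png

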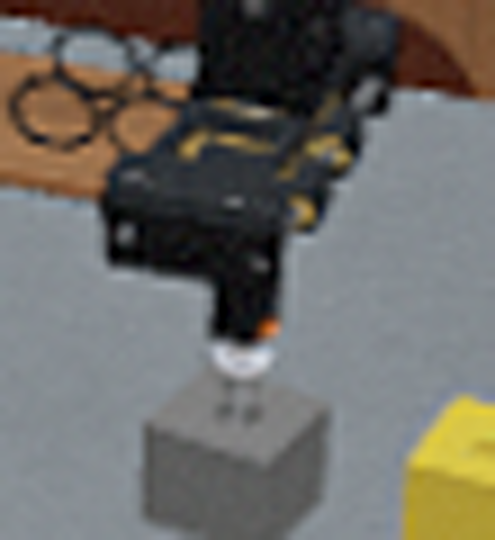

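The shaft is in the hole at (240,412) without any force. Now down until the collar seats, then release.

```bash
python3 -m pendant '[[5,[10,0,0],[0,0,0]],[5,[18,0,0],[0,0,0]],[5,[22,0,0],[0,0,0]],[5,[24,0,0],[0,0,0]],[5,[25,0,0],[0,0,0]],[5,[25,0,0],[0,0,0]]]'
```

```text
time_s: 11.52
tool_pos: [0.5095, -0.3824, 0.0849]
tool_rot: [50.6, 90.0, 140.6]
force: [0.5, -0.4, 0.1]
grip_width: 0.0126
```

```bash
python3 -m pendant '[[5,[0.6,0,0],[0,0,0]],[5,[1,0,0],[0,0,0]],[5,[1,0,0],[0,0,0]]]'
```

```text
time_s: 11.77
tool_pos: [0.5097, -0.3826, 0.0843]
tool_rot: [-115.7, 90.0, -25.7]
force: [-0.3, -0.0, -0.7]
grip_width: 0.0132
```

```bash
python3 -m pendant '[[5,[0.6,0,0],[0,0,0]],[5,[1,0,0],[0,0,0]],[5,[1,0,0],[0,0,0]]]'
python3 - <<'E'
from h import *
b=(270,100,325,160)
im=optics.read_camera("side")["image"]
cv2.imwrite(f"pics/q3.png",cv2.resize(im[b[1]:b[3],b[0]:b[2]],None,fx=9,fy=9,interpolation=cv2.INTER_CUBIC))
E
```

```text
time_s: 12.02
tool_pos: [0.5098, -0.3826, 0.0842]
tool_rot: [-81.4, 90.0, 8.6]
force: [-1.4, 0.9, 5.6]
grip_width: 0.0129
```

View pics/q3.png

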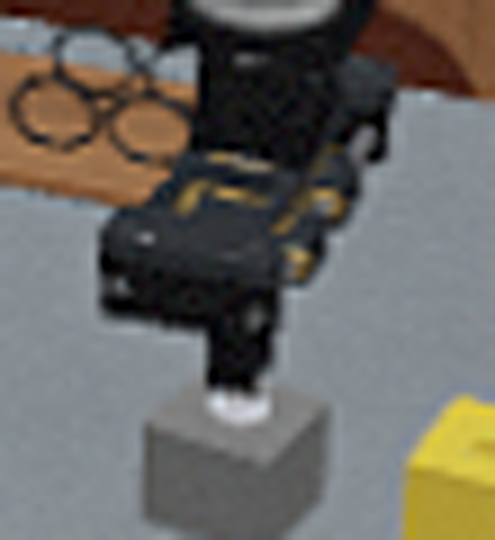

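The collar is on the holder (5.6 N at the same height as the grasp). I open, wait, then lift off.

```bash
python3 -m pendant '[[45,[-1,0,0],[0,0,0]],[45,[-1,0,0],[0,0,0]],[45,[-1,0,0],[0,0,0]],[45,[-1,0,0],[0,0,0]],[45,[-1,0,0],[0,0,0]],[45,[-1,0,0],[0,0,0]],[45,[-1,0,0],[0,0,0]]]'
python3 -m pendant '[[45,[-10,0,0],[0,0,0]],[45,[-35,0,0],[0,0,0]],[45,[-65,0,0],[0,0,0]],[45,[-95,0,0],[0,0,0]],[45,[-115,0,0],[0,0,0]],[45,[-115,0,0],[0,0,0]],[45,[-115,0,0],[0,0,0]]]'
python3 - <<'E'
from h import *
np.set_printoptions(precision=4,suppress=True)
r=optics.read_camera("side"); b=(240,80,370,190)
cv2.imwrite(f"pics/q4.png",cv2.resize(r["image"][b[1]:b[3],b[0]:b[2]],None,fx=5,fy=5,interpolation=cv2.INTER_CUBIC))
goto([.5963,-.091,.19],90)
E
```

```text
time_s: 12.65
tool_pos: [0.5096, -0.3824, 0.0839]
tool_rot: [39.7, 90.0, 129.7]
force: [0.5, 0.2, -0.1]
grip_width: 0.0439
time_s: 13.23
tool_pos: [0.5102, -0.3832, 0.2012]
tool_rot: [-115.9, 89.8, -25.9]
force: [0.2, 0.0, -1.3]
grip_width: 0.0449
t 13.28 pos [ 0.5096 -0.3824  0.1994] F [-0.7 -0.  -0.4] w 0.0448 
 axes
 [[ 0.001 -1.    -0.   ]
 [ 0.    -0.     1.   ]
 [-1.    -0.001  0.   ]] 
 shift [  9.5 -86.8 291.4] turn [0.    0.    0.001] n 7.3 0.0
```

View pics/q4.png

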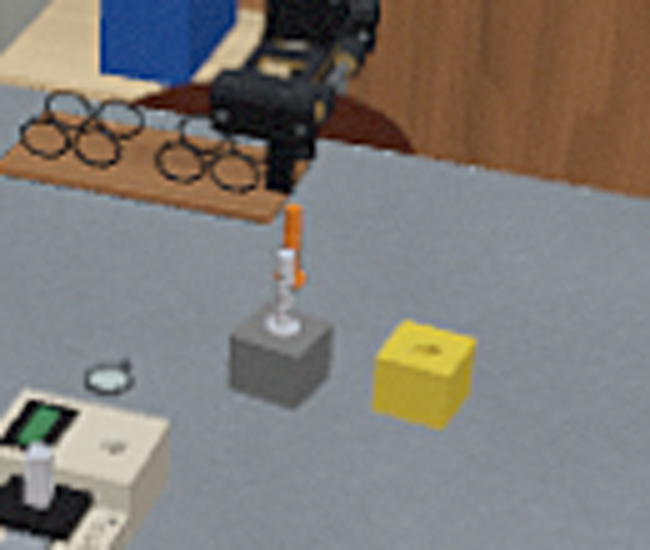

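The stylus stands as it did at the start: top at (287,252), collar at (283,324), both unchanged. On to the post.

```bash
python3 -m pendant '[[45,[0,-6,20],[0,0,0]],[45,[0,-16,55],[0,0,0]],[45,[0,-28,93],[0,0,0]],[45,[0,-39,131],[0,0,0]],[45,[0,-51,169],[0.01,0,0]],[45,[0,-62,207],[0.01,0,0]],[45,[0,-73,243],[0.01,0,0]],[45,[0,-82,273],[0.01,0,0]],[45,[0,-87.4,290.7],[0.01,0,0]],[45,[20,-87.4,290.7],[0.01,0,0]]]' 20
python3 -m pendant '[[45,[20,0,0],[0,0,0]],[45,[40,0,0],[0,0,0]],[45,[40,0,0],[0,0,0]],[45,[40,0,0],[0,0,0]]]'
python3 - <<'E'
from h import *
np.set_printoptions(precision=4,suppress=True)
for c,b in(("side",(200,100,330,210)),("top",(190,100,340,210))):
    im=optics.read_camera(c)["image"]
    cv2.imwrite(f"pics/r1{c}.png",cv2.resize(im[b[1]:b[3],b[0]:b[2]],None,fx=5,fy=5,interpolation=cv2.INTER_CUBIC))
goto([.597,-.0917,.08],89.4)
E
```

```text
time_s: 14.12
tool_pos: [0.6, -0.0846, 0.1805]
tool_rot: [-54.3, 89.7, 35.7]
force: [0.9, 0.2, 0.3]
grip_width: 0.0447
time_s: 14.45
tool_pos: [0.5953, -0.0915, 0.137]
tool_rot: [90.2, 89.7, 179.6]
force: [0.1, 1.1, -0.3]
grip_width: 0.045
t 14.55 pos [ 0.5972 -0.092   0.1397] F [0.2 0.1 0.5] w 0.0451 
 axes
 [[ 0.001 -1.     0.01 ]
 [-0.     0.01   1.   ]
 [-1.    -0.001 -0.   ]] 
 shift [59.7  0.3  0.3] turn [ 0.    -0.     0.001] n 1.4 0.0
```

View pics/r1side.png

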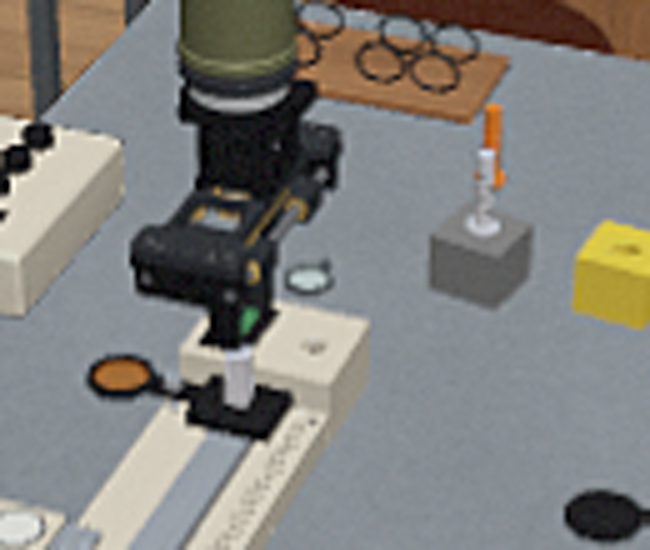

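View pics/r1top.png

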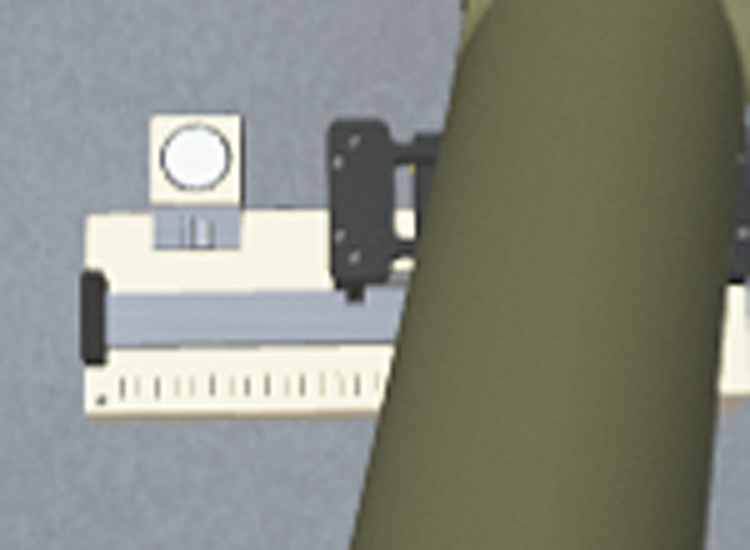

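The fingers are right above the post, at side-crop (238,360). Down and close.

```bash
python3 -m pendant '[[45,[25,0,0],[0,0,0]],[45,[45,0,0],[0,0,0]],[45,[56,0,0],[0,0,0]],[45,[59,0,0],[0,0,0]],[45,[59,0,0],[0,0,0]],[45,[59,0,0],[0,0,0]]]'
python3 -m pendant '[[8,[0,0,0],[0,0,0]],[8,[0,0,0],[0,0,0]],[8,[0,0,0],[0,0,0]],[8,[0,0,0],[0,0,0]],[8,[0,0,0],[0,0,0]],[8,[0,0,0],[0,0,0]],[8,[0,0,0],[0,0,0]],[8,[0,0,0],[0,0,0]],[8,[0,0,0],[0,0,0]]]' 20
python3 - <<'E'
from h import *
b=(200,100,330,210)
im=optics.read_camera("side")["image"]
cv2.imwrite(f"pics/r2.png",cv2.resize(im[b[1]:b[3],b[0]:b[2]],None,fx=5,fy=5,interpolation=cv2.INTER_CUBIC))
E
```

```text
time_s: 15.05
tool_pos: [0.5978, -0.092, 0.0813]
tool_rot: [-92.7, 89.9, -3.3]
force: [0.3, -0.2, 0.8]
grip_width: 0.0451
time_s: 15.8
tool_pos: [0.5971, -0.0916, 0.0803]
tool_rot: [-53.2, 90.0, 36.2]
force: [-0.5, 0.7, 1.8]
grip_width: 0.0157
```

View pics/r2.png

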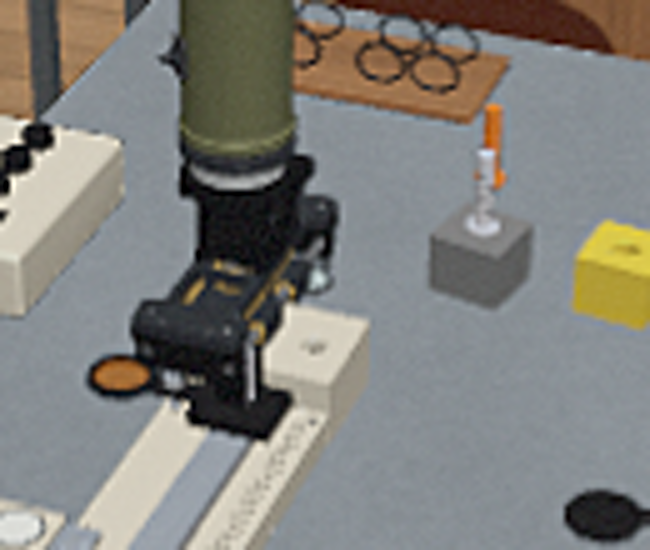

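```bash
python3 -m pendant '[[8,[0,0,3],[0,0,0]],[8,[0,0,10],[0,0,0]],[8,[0,0,20],[0,0,0]],[8,[0,0,31],[0,0,0]],[8,[0,0,42],[0,0,0]],[8,[0,0,53],[0,0,0]],[8,[0,0,64],[0,0,0]],[8,[0,0,73],[0,0,0]],[8,[0,0,78],[0,0,0]],[8,[0,0,80],[0,0,0]]]' 30
python3 -m pendant '[[8,[0,0,3],[0,0,0]],[8,[0,0,10],[0,0,0]],[8,[0,0,20],[0,0,0]],[8,[0,0,30],[0,0,0]],[8,[0,0,40],[0,0,0]],[8,[0,0,50],[0,0,0]],[8,[0,0,58],[0,0,0]],[8,[0,0,63],[0,0,0]],[8,[0,0,65],[0,0,0]],[8,[0,0,65],[0,0,0]]]' 30
python3 - <<'E'
from h import *
goto([.5987,.0753,.08],89.4)
for c,b in(("side",(180,120,310,240)),("top",(190,100,340,210))):
    im=optics.read_camera(c)["image"]
    cv2.imwrite(f"pics/s1{c}.png",cv2.resize(im[b[1]:b[3],b[0]:b[2]],None,fx=5,fy=5,interpolation=cv2.INTER_CUBIC))
E
```

```text
time_s: 16.68
tool_pos: [0.5974, -0.0088, 0.0803]
tool_rot: [31.0, 89.9, 120.6]
force: [-2.5, -1.8, 5.7]
grip_width: 0.0157
time_s: 17.52
tool_pos: [0.5977, 0.0564, 0.0803]
tool_rot: [30.4, 89.9, 120.0]
force: [-2.9, 1.5, 5.5]
grip_width: 0.0159
t 17.52 pos [0.5977 0.0564 0.0803] F [-2.9  1.5  5.5] w 0.0159 
 axes
 [[-0.001 -1.     0.007]
 [ 0.002  0.007  1.   ]
 [-1.     0.001  0.002]] 
 shift [ 0.3 -0.9 18.9] turn [ 0.003  0.002 -0.001] n 0.5 0.0
```

View pics/s1side.png

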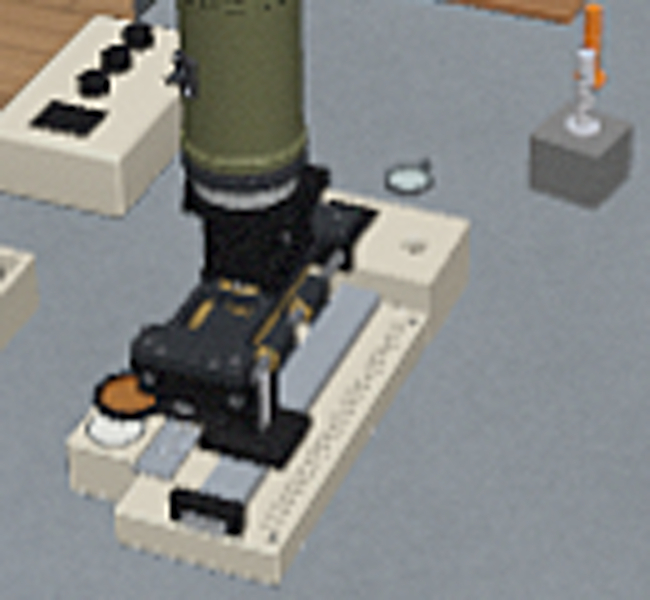

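View pics/s1top.png

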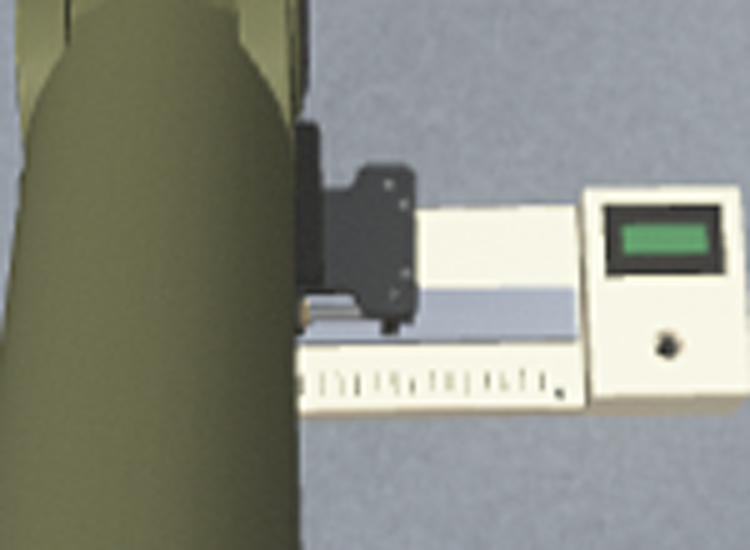

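```bash
python3 -m pendant '[[8,[0,0,0],[0,0,0]],[8,[0,0,0],[0,0,0]],[8,[0,0,0],[0,0,0]]]' 30
python3 -m pendant '[[8,[0,0,1],[0,0,0]],[8,[0,0,2],[0,0,0]],[8,[0,0,3],[0,0,0]],[8,[0,0,4],[0,0,0]]]'
python3 -m pendant '[[8,[0,0,1],[0,0,0]],[8,[0,0,2],[0,0,0]],[8,[0,0,3],[0,0,0]],[8,[0,0,4],[0,0,0]]]'
python3 -m pendant '[[8,[0,0,1],[0,0,0]],[8,[0,0,2],[0,0,0]]]'
python3 -m pendant '[[8,[0,0,1],[0,0,0]],[8,[0,0,2],[0,0,0]]]'
```

```text
time_s: 17.87
tool_pos: [0.5977, 0.0564, 0.0803]
tool_rot: [23.7, 89.8, 113.2]
force: [-3.6, 0.9, 5.3]
grip_width: 0.0161
time_s: 18.2
tool_pos: [0.5977, 0.0588, 0.0803]
tool_rot: [59.8, 89.9, 149.3]
force: [-3.0, -2.0, 5.8]
grip_width: 0.0159
time_s: 18.53
tool_pos: [0.5977, 0.0629, 0.0803]
tool_rot: [55.9, 89.9, 145.4]
force: [-2.9, -1.2, 6.4]
grip_width: 0.0157
time_s: 18.7
tool_pos: [0.5977, 0.0649, 0.0803]
tool_rot: [60.4, 89.9, 149.9]
force: [-2.7, -0.7, 6.1]
grip_width: 0.0157
time_s: 18.87
tool_pos: [0.5977, 0.0669, 0.0803]
tool_rot: [58.4, 89.9, 147.9]
force: [-2.8, -1.1, 5.9]
grip_width: 0.0159
```

```bash
for i in 1; do python3 -m pendant '[[8,[0,0,1],[0,0,0]],[8,[0,0,1],[0,0,0]]]'; done
python3 -m pendant '[[8,[0,0,1],[0,0,0]],[8,[0,0,1],[0,0,0]]]'
python3 -m pendant '[[8,[0,0,1],[0,0,0]],[8,[0,0,1],[0,0,0]]]'
python3 -m pendant '[[8,[0,0,1],[0,0,0]],[8,[0,0,1],[0,0,0]]]'
python3 -m pendant '[[8,[0,0,1],[0,0,0]],[8,[0,0,1],[0,0,0]]]'
python3 -m pendant '[[8,[0,0,1],[0,0,0]],[8,[0,0,1],[0,0,0]]]'
```

```text
time_s: 19.03
tool_pos: [0.5977, 0.0673, 0.0803]
tool_rot: [87.9, 89.9, 177.4]
force: [-2.9, -2.0, 5.3]
grip_width: 0.0158
time_s: 19.2
tool_pos: [0.5978, 0.0675, 0.0803]
tool_rot: [121.3, 89.9, -149.3]
force: [-3.1, -3.5, 6.5]
grip_width: 0.0158
time_s: 19.37
tool_pos: [0.5977, 0.0677, 0.0803]
tool_rot: [139.2, 89.9, -131.4]
force: [-3.1, -5.6, 7.0]
grip_width: 0.0158
time_s: 19.53
tool_pos: [0.5977, 0.0679, 0.0803]
tool_rot: [148.4, 89.8, -122.2]
force: [-2.6, -6.3, 6.8]
grip_width: 0.0157
time_s: 19.7
tool_pos: [0.5977, 0.068, 0.0803]
tool_rot: [154.7, 89.8, -116.0]
force: [-3.3, -7.5, 7.0]
grip_width: 0.0156
time_s: 19.87
tool_pos: [0.5977, 0.0681, 0.0803]
tool_rot: [158.4, 89.7, -112.3]
force: [-3.8, -9.5, 7.6]
grip_width: 0.0157
```

```bash
python3 -m pendant '[[8,[0,0,1],[0,0,0]],[8,[0,0,1],[0,0,0]]]'
python3 -m pendant '[[8,[0,0,1],[0,0,0]],[8,[0,0,1],[0,0,0]]]'
```

```text
time_s: 20.03
tool_pos: [0.5977, 0.0685, 0.0803]
tool_rot: [160.5, 89.7, -110.2]
force: [-3.9, -9.8, 7.4]
grip_width: 0.0155
time_s: 20.2
tool_pos: [0.5977, 0.0687, 0.0803]
tool_rot: [162.2, 89.6, -108.5]
force: [-3.7, -11.3, 7.0]
grip_width: 0.0157
```

```bash
python3 -m pendant '[[8,[0,0,0.5],[0,0,0]],[8,[0,0,0.5],[0,0,0]],[8,[0,0,0.5],[0,0,0]]]'
```

```text
time_s: 20.45
tool_pos: [0.5977, 0.0688, 0.0803]
tool_rot: [162.8, 89.6, -107.9]
force: [-3.7, -12.1, 8.5]
grip_width: 0.0158
```

```bash
python3 -m pendant '[[8,[0,0,0.7],[0,0,0]],[8,[0,0,0.7],[0,0,0]]]'
```

```text
time_s: 20.62
tool_pos: [0.5977, 0.0689, 0.0802]
tool_rot: [163.8, 89.6, -107.0]
force: [-4.1, -13.5, 7.7]
grip_width: 0.016
```

```bash
python3 -m pendant '[[8,[0,0,0.7],[0,0,0]],[8,[0,0,0.7],[0,0,0]]]'
```

```text
time_s: 20.78
tool_pos: [0.5977, 0.0697, 0.0803]
tool_rot: [163.6, 89.6, -107.2]
force: [-4.1, -11.1, 8.2]
grip_width: 0.016
```

```bash
python3 -m pendant '[[8,[0,0,0.7],[0,0,0]],[8,[0,0,0.7],[0,0,0]]]'
```

```text
time_s: 20.95
tool_pos: [0.5977, 0.0748, 0.0803]
tool_rot: [127.7, 89.9, -142.9]
force: [-3.2, -1.8, 7.2]
grip_width: 0.0156
```

```bash
python3 -m pendant '[[8,[0,0,0],[0,0,0]],[8,[0,0,0],[0,0,0]],[8,[0,0,0],[0,0,0]]]'
python3 - <<'E'
from h import *
np.set_printoptions(precision=4,suppress=True)
print(telemetry.get_obs()["joint_velocities"])
r=optics.read_camera("side");im=r["image"]; b=(180,180,250,240)
cv2.imwrite(f"pics/t1.png",cv2.resize(im[b[1]:b[3],b[0]:b[2]],None,fx=10,fy=10,interpolation=cv2.INTER_CUBIC))
E
```

```text
time_s: 21.2
tool_pos: [0.5978, 0.0768, 0.0803]
tool_rot: [84.6, 89.9, 174.1]
force: [-3.0, -1.8, 7.2]
grip_width: 0.0158
[-0.1563 -0.0977  0.0073  0.0613 -0.0204 -0.1169  0.0193]
```

View pics/t1.png

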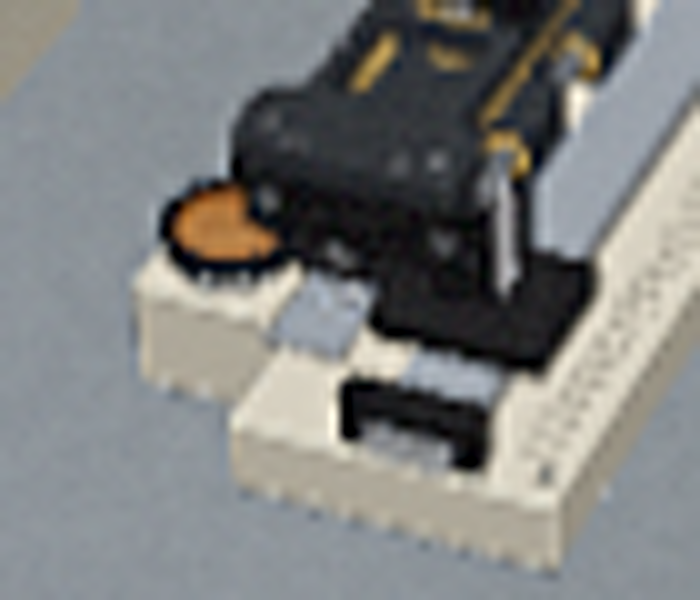

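```bash
python3 -m pendant '[[8,[0,0,0],[0,0,0]],[8,[0,0,0],[0,0,0]],[8,[0,0,0],[0,0,0]],[8,[0,0,0],[0,0,0]]]'
python3 -m pendant '[[8,[0,0,1],[0,0,0]],[8,[0,0,1],[0,0,0]],[8,[0,0,1],[0,0,0]]]'
python3 -m pendant '[[8,[0,0,1],[0,0,0]],[8,[0,0,1],[0,0,0]],[8,[0,0,1],[0,0,0]]]'
```

```text
time_s: 21.58
tool_pos: [0.5978, 0.0768, 0.0803]
tool_rot: [85.2, 89.9, 174.7]
force: [-3.5, -2.2, 6.0]
grip_width: 0.0161
time_s: 21.83
tool_pos: [0.5978, 0.0771, 0.0803]
tool_rot: [113.7, 89.9, -156.8]
force: [-3.3, -3.6, 7.1]
grip_width: 0.0159
time_s: 22.08
tool_pos: [0.5978, 0.0773, 0.0803]
tool_rot: [134.8, 89.9, -135.8]
force: [-2.9, -4.8, 6.7]
grip_width: 0.0153
```

```bash
python3 -m pendant '[[8,[0,0,-2],[0,0,0]],[8,[0,0,-2],[0,0,0]],[8,[0,0,-2],[0,0,0]]]'
python3 -m pendant '[[8,[0,0,-2],[0,0,0]],[8,[0,0,-2],[0,0,0]],[8,[0,0,-2],[0,0,0]]]'
python3 -m pendant '[[8,[0,0,-1.5],[0,0,0]],[8,[0,0,-1.5],[0,0,0]],[8,[0,0,-1.5],[0,0,0]]]'
```

```text
time_s: 22.33
tool_pos: [0.5978, 0.077, 0.0803]
tool_rot: [74.9, 89.9, 164.4]
force: [-3.8, -2.8, 7.3]
grip_width: 0.0156
time_s: 22.58
tool_pos: [0.5978, 0.0764, 0.0803]
tool_rot: [34.8, 89.9, 124.3]
force: [-2.6, 0.2, 5.1]
grip_width: 0.0159
time_s: 22.83
tool_pos: [0.5977, 0.076, 0.0803]
tool_rot: [21.5, 89.8, 111.1]
force: [-3.0, 1.6, 5.9]
grip_width: 0.016
```

Both directions meet rising resistance, so the ball is in the notch, centred at about y = 0.0766. I ease the command to neutral and let it settle.

```bash
python3 -m pendant '[[8,[0,0,1.5],[0,0,0]],[8,[0,0,1.5],[0,0,0]],[8,[0,0,1.5],[0,0,0]],[8,[0,0,1.5],[0,0,0]],[8,[0,0,1.5],[0,0,0]],[8,[0,0,1.5],[0,0,0]],[8,[0,0,1.5],[0,0,0]],[8,[0,0,1.5],[0,0,0]]]'
python3 - <<'E'
from h import *
np.set_printoptions(precision=4,suppress=True)
s=telemetry.get_obs();print(s["tool_pos"],s["force"],s["grip_width"],s["joint_velocities"])
r=optics.read_camera("side");im=r["image"]; b=(180,90,330,240)
cv2.imwrite(f"pics/t2.png",cv2.resize(im[b[1]:b[3],b[0]:b[2]],None,fx=4,fy=4,interpolation=cv2.INTER_CUBIC))
s=telemetry.get_obs();print(s["tool_pos"])
E
```

```text
time_s: 23.5
tool_pos: [0.5978, 0.0764, 0.0803]
tool_rot: [35.6, 89.9, 125.1]
force: [-2.8, 0.3, 6.5]
grip_width: 0.0159
[0.5978 0.0764 0.0803] [-2.8183  0.2644  6.48  ] 0.01591052943250634 [ 0.0137  0.0644 -0.0509 -0.0459 -0.0326  0.0556  0.118 ]
[0.5978 0.0764 0.0803]
```

View pics/t2.png

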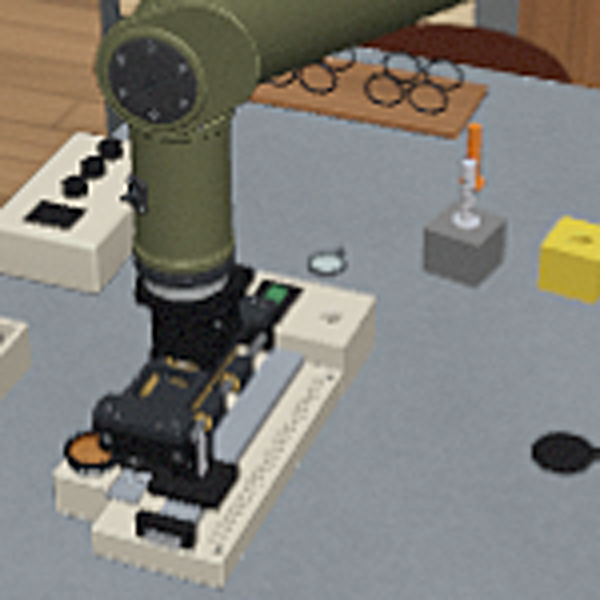

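At rest, force along the rail ≈ 0.3 N. The carriage is at the saddle (205,480), and the stylus is upright in the grey holder (468,190).

```bash
python3 -c "
from cell import env
print(env.sign_off())"
```

```text
the job is handed in; nothing more can be done
None
```

I did all the steps in order and handed the job in at about 23.5 s of the 67 s allowed. `env.sign_off()` reports no verdict, so the results below come from my own checks.

- **Zero button:** I took the aluminium stylus from the grey holder and pressed the button until it bottomed. The force rose from 2.3 to 11 N, and I held it for over 0.3 s. The carriage had not been touched.
- **Stylus:** I stood it back in its holder. The collar touched down at the same height as when I picked it up. In the side picture its top and collar are at the same pixels as before.
- **Carriage:** I gripped it by the post and slid it over the first ridge, which took about 13.5 N before it jumped in. Small pushes both ways then met rising resistance, centred at about y = 0.0766 m.
- **At hand-in:** the carriage was at rest at y = 0.0764 m, with about 0.3 N along the rail. The fingers were still gripping (15.9 mm opening, 30 N set).

**Disagreements:** the two cameras differed by about 4–5 mm. I averaged them and corrected against the grasped stylus. The notch measured about 0.0756 m in the top picture and about 0.077 m from where the ball met the first ridge, both within the 2.5 mm tolerance.

**Left over:** a steady side load of about 3 N (x) and 6.5 N (z) from the grip remained on the wrist. I did not measure the bystanders again. The arm stayed well clear of them, and the lens still visible in the last picture had not moved.

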